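# Hold the stirrer box against the sprung stop of its holder

## Task

Be the third hand for a colleague who will screw the black stirrer box into its steel holder: stand the box upright on the holder's floor between the two low rails, then push it back so that the sprung pin is pushed all the way in and the box bears flat on the sprung stop bar, and keep pressing steadily with about 10 N, so that the tip of the bar's gauge tongue stays between the two raised marks. Never drive the stop bar back to its hard stop, and leave the cup, the tamper and the milk jug alone. Finish while still holding the box pressed like this: do not let go.

Things in the scene. Friction and masses are not known exactly. Their poses are not given: they have to be found in the camera images.
- box_center (a point): Centre (half-way up) of the loose black stirrer box, a rigid closed upright box, 70 mm (its x) by 60 mm (its y) by 85 mm high (its z), 0.13 to 0.25 kg. It stands upright on the worktop to the left of the holder. Grasp it across the 60 mm (its y). It fits between the rails only with its 70 mm length along the holder's x axis, either way round.
- holder: Fixed steel box holder; origin on the worktop. x points from its open front (robot side) to the back, the way the box is pressed; z up. Floor plate x = -120 to 130 mm, 110 mm wide, top at z = 6 mm. Two low rails, x = -115 to 0, 68 mm clear between them, 5 mm thick, tops at z = 16 mm. Stop bar behind them; fixed back plate at x = 80 mm, 64 mm high.
- holder_floor (a point): Point on the floor plate, 6 mm above the holder's origin, same axes. A box standing clear of the pin, ready to be pushed, has its centre about 50 mm in front (x = -50 mm, y = 0) and 42.5 mm above this point; pressed with 10 N its centre is at x = -5 mm.
- stop_face (a point): Centre of the front face of the stop bar (upright aluminium plate 84 mm wide, 50 mm high), where the pin comes out; same axes as the holder. At rest at x = 20, y = 0, z = 40 mm in the holder's frame; moves with the bar.
- gauge_tip (a point): Tip of the gauge tongue (flat dark strip 12 mm wide that runs back from the top of the stop bar over the back plate's flange); moves with the bar. At rest at x = 105 mm, y = 0 in the holder's frame. The two raised marks on the flange have inner edges at x = 110 and 120 mm (7 N and 13 N); half-way is 10 N.
- stop_bar (a joint): Travel of the sprung stop bar towards the back of the holder, m: 0 at rest, 0.024 at its hard stop. It starts to move at 4 N and then takes 600 N per m: 0.005 is 7 N, 0.010 is 10 N, 0.015 is 13 N. It springs back when let go. The force counts everything the box presses on bar and pin together.
- pin (a joint): How far the sprung pin (round head 16 mm across) is pushed into the stop bar, m: 0 fully out, when its head stands 12 mm in front of the bar's face; 0.012 flush with the face, as a box that lies flat on the bar pushes it. It takes 1 N to start and 2.8 N when flush, so it goes in before the bar moves.
- coffee_cup: Bystander: glazed teal cup stored upside down, about 87 x 69 x 50 mm, origin at its underside.
- tamper: Bystander: coffee tamper with dark wooden knob, 58 mm across, 79 mm high, origin at its underside.
- milk_jug: Bystander: small steel milk jug, 63 x 85 x 79 mm, origin at its underside.
Mind the look-alikes: they are no part of the job. What is shaped like the part that bears box_center but green or red is not meant.

How it is judged:
At the end, for the whole second after the job is handed in: Box upright and square to the bar (0.1 rad), on the holder floor (4.5 mm), between the rails (8 mm of the middle), held by the robot and pressed on bar and pin with 6.5 to 13.5 N; pin in by over 10 mm; bar still, at 4.5 to 15.5 mm (contact force between stirrer_box and stop_bar between 6.5 and 13.5 N and value of joint stop_bar between 0.0045 and 0.0155 m and value of joint pin above 0.01 m and velocity of joint stop_bar between -0.01 and 0.01 m/s and contact force between any of the fingers, the arm and stirrer_box above 3 N and angle between box_center's own z axis and vertical below 0.1 rad and angle between the x axis of box_center and the x axis of holder, either way round below 0.1 rad and z of box_center in the frame of holder between 0.0445 and 0.0535 m and y of box_center in the frame of holder between -0.008 and 0.008 m); the arm keeps its last pose, push and grip.
It fails at once if the stop bar is driven to its hard stop (value of joint stop_bar above 0.023 m).
It fails at once if the cup is moved by more than 3 cm (distance of coffee_cup from where it was at the start of the episode above 0.03 m).
It fails at once if the tamper is moved by more than 3 cm (distance of tamper from where it was at the start of the episode above 0.03 m).
It fails at once if the milk jug is moved by more than 3 cm (distance of milk_jug from where it was at the start of the episode above 0.03 m).
It also fails if it takes over 45 s, if anything falls off the work surface, if the arm or the gripper's body presses on something with over 40 N, if the wrist force passes 120 N, or if a joint passes its speed limit or range.

## Robot

A 7-joint arm with a two-finger parallel gripper is mounted at the origin on a cart in front of the work surface, level with it; the furniture and walls round the work are solid. World frame = base frame: x ahead of the robot, y to its left, z up, the work surface at z = 0. Lengths are in m, angles in rad, forces in N, time in s.
With the tool pointing down it reaches from about 0.4 to 0.85 m from the base axis. Payload 10.4 kg.
Tool frame: the origin (TCP) lies on the centre line of the jaws, within the pads' length; the fingertips stand r.finger_overhang ahead of it and the grasp point (between the pads) lies 5 mm behind it (r.finger_overhang is the distance from the TCP to the fingertips, in m); z points along the fingers, y is the line along which they close (so a half turn about z gives the same grasp; the last joint's range is limited). The gripper opens to 87 mm and grips with 3 to 60 N. Pads are 19 mm wide; open, the fingers measure 117 mm over their backs; the gripper's body (75 mm by 190 mm) begins 51 mm behind the grasp point.
Start: joints at [-1.339, 0.332, -0.065, 1.46, 0.022, 1.35, -0.088], TCP at [0.158, 0.605, 0.237] pointing down, gripper open.
Joint ranges: [-2.6, 2.6], [-0.5, 2.12], [-1.47, 1.34], [0.16, 2.42], [-1.27, 4.41], [0.06, 2.06], [-2.6, 2.6]. Speed limits (rad/s): [2.22, 2.22, 2.79, 2.79, 3.14, 3.14, 3.14].

## Interface

Orientations are given as a unit quaternion [x, y, z, w].
In Python, from bench import read_state, viewer, r gives the robot as it stands.
- The arm moves only by the tool carry_out, never from a script. Its argument "moves" is a list of rows, each a list of 6 numbers: the shift along the tool's x, y, z in units of 40 mm (1.0 is 40 mm), then the turn, a rotation vector about the tool's x, y, z in units of 8 degrees (1.0 is 8 degrees). A call has 1 to 20 rows; each row shifts and turns the commanded pose from where the row before left it, along the tool's axes as they then stand; what a row does not reach is not made up. A row lasts 1/8 s, in which the tool goes at most 62.5 mm and 10.7 degrees, less where a joint would pass 70% of its speed; a pose out of reach is approached as far as the arm can. A call is refused whole if a number of a shift passes 1 or a number of a turn 1, either way. A call with a gripper value outside its range is refused whole. "fingers" is the finger opening in mm, from 0 to 87, set as the call begins (left out, the last holds). The fingers move at their own pace and stop on an object; "force" is the grip in N (left out, the last holds). Time passes only in rows, so rows that do not move let the fingers close. It gives the time, the measured TCP pose, the force, the opening and the grip force at its end, in the units of the state.
- read_state(): the state, without advancing time (a new reading comes with each control period).
- viewer.camera(name): name is "side" or "top" or "wrist"; returns a dict with "pixels" (480x640x3 uint8, red, green, blue), "range_z" (480x640 float32, m along the optical axis (not along the pixel's ray), 0 where there is no reading), "fx", "fy", "cx", "cy" (pixels), "k1" (the pictures are not rectified: a ray, as slopes to the right and down, at radius r is drawn at 1 + k1 r^2 times it, then the intrinsics apply), "xyz" and "orientation" of the camera in the world. Camera axes: x right, y down, z forward; pixel columns grow to the right and rows downward; lengths in m; the calibration is good to about 2 mm. A picture is of the moment at which its call begins.
- r.close_job(): hands the job in; it is judged then, once.
The state is a dict: "time": time; "joint_positions": joint angles; "joint_vel": joint speeds; "joint_torque": joint torques, N m; "ee_pos": TCP position; "eef_rot": TCP orientation; "ft_force": force on the tool from outside, world axes, zero at the start; "torque": the same for the moment, N m; "width": finger opening in m; "grip_force": force on a finger pad.
Only numpy, scipy, OpenCV 4.12 (cv2) and the standard library are available. Lean on these libraries where they do the work, as an engineer would, in place of code of your own. Each camera call takes 0.05 s, during which the arm holds its last target. There are 200 camera calls.

## Working session

There is one attempt and no reset: what is moved stays moved. The work goes in short steps, Python scripts to look and compute and a tool call to move; the robot and the scene stay as the last step left them, time stands still between calls to the robot, and variables do not carry over. Pictures are saved under pics/ and viewed, at most 10 in all, crops included, and the job is handed in when it is done.

Besides the shell and the picture viewer there is one more tool, called in YAML: its name, and indented under it one key for each argument. carry_out: Moves the arm, as the interface text tells. Its arguments: {"type":"object","properties":{"moves":{"type":"array","items":{"type":"array","items":{"type":"number"}}},"fingers":{"type":"number"},"force":{"type":"number"}},"required":["moves"]}

```bash
mkdir -p pics
cat > h.py <<'E'
import numpy as np, cv2
from scipy.spatial.transform import Rotation as R
from bench import read_state, viewer, r
def shot(n,f=None):
    c=viewer.camera(n)
    if f: cv2.imwrite(f'pics/{f}.png',c['pixels'][:,:,::-1])
    np.save(f'/tmp/{n}.npy',c,allow_pickle=True); return c
def load(n): return np.load(f'/tmp/{n}.npy',allow_pickle=True).item()
def world(c,u,v,z=None):
    "points for pixels: by depth, or on plane world z"
    u=np.atleast_1d(u).astype(float);v=np.atleast_1d(v).astype(float)
    K=np.array([[c['fx'],0,c['cx']],[0,c['fy'],c['cy']],[0,0,1.]])
    p=cv2.undistortPoints(np.stack([u,v],-1)[:,None],K,np.array([c['k1'],0,0,0.]))[:,0]
    d=R.from_quat(c['orientation']).apply(np.c_[p,np.ones(len(p))]);o=np.array(c['xyz'])
    t=c['range_z'][v.astype(int),u.astype(int)] if z is None else (z-o[2])/d[:,2]
    return o+d*np.reshape(t,(-1,1))
E
python3 - <<'E'
from h import *
a=shot('side','s1');b=shot('top','t1')
for c in(a,b): print({k:v for k,v in c.items() if k not in('pixels','range_z')})
s=read_state();print(s,r.finger_overhang)
E
```

```text
{'fx': 531.1278452723265, 'fy': 531.1278452723265, 'cx': 322.09251284026504, 'cy': 233.9702091199387, 'k1': -0.11292321728082905, 'xyz': array([ 0.44071583, -0.97383353,  0.86057263]), 'orientation': array([ 0.8974311 , -0.05729503,  0.01908811, -0.43700153])}
{'fx': 533.9322252984506, 'fy': 533.9322252984506, 'cx': 317.71766613214004, 'cy': 235.6940193928525, 'k1': -0.14905705713409115, 'xyz': array([ 0.48321329, -0.01327826,  1.11908745]), 'orientation': array([ 0.71104943, -0.70238862,  0.01246946, -0.03005749])}
{'time': 0.1, 'joint_positions': array([-1.33863126,  0.3328164 , -0.06470995,  1.46086212,  0.02160159,
        1.34989802, -0.08850788]), 'joint_vel': array([ 0.00014189, -0.0003108 , -0.00165242, -0.00159545,  0.00039993,
        0.0011289 , -0.0001715 ]), 'joint_torque': array([ 1.06277632e-03, -6.24541283e+01,  2.44129635e-02, -3.90719569e+01,
       -6.14883215e-02,  3.66602652e-02,  5.99719510e-05]), 'ee_pos': array([0.1574253 , 0.60450639, 0.2358264 ]), 'eef_rot': array([ 1.27027786e-01,  9.91898950e-01, -6.41923236e-04, -5.37080987e-05]), 'ft_force': array([ 0.12855639, -0.71874399, -0.25748454]), 'torque': array([-0.00893766,  0.05468764,  0.02423021]), 'grip_force': 0.0, 'width': 0.0870057479226261} 0.014
```

View pics/t1.png

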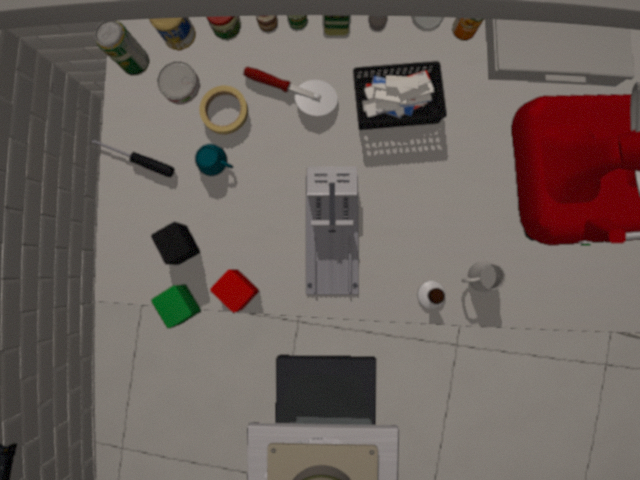

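View pics/s1.png

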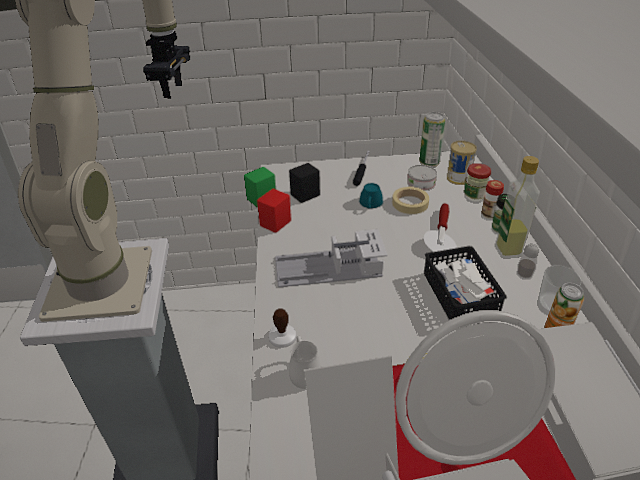

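Candidates for the box in the top view: black (175,243), green (175,306) and red (234,290). By the description I choose black. The holder is at about (332,235), with the bar and back plate at rows 170–225 and its front at row 295. The cup is at (210,160), the tamper at (432,295) and the jug at (485,277).

Run:
```python
from h import *
b=load('top');im=b['pixels'][:,:,::-1]
A=cv2.resize(im[205:340,130:270],None,fx=4,fy=4,interpolation=cv2.INTER_CUBIC)[:540,:400]
B=cv2.resize(im[160:305,285:380],None,fx=4,fy=4,interpolation=cv2.INTER_CUBIC)[:580]
o=np.zeros((580,800,3),np.uint8);o[:A.shape[0],:A.shape[1]]=A;o[:B.shape[0],410:410+B.shape[1]]=B
cv2.imwrite('pics/c1.png',o)
vv,uu=np.mgrid[0:480,0:640];P=world(b,uu.ravel(),vv.ravel());
def rect(m,n):
    q=P[m][:,:2]; (c,wh,a)=cv2.minAreaRect((q*1000).astype(np.float32)); print(n,len(q),np.round(c,1),np.round(wh,1),a,np.median(P[m][:,2]))
reg=lambda u0,u1,v0,v1:((uu>=u0)&(uu<u1)&(vv>=v0)&(vv<v1)).ravel()
dark=(b['pixels'].max(-1)<70).ravel()
rect(reg(145,208,215,270)&(P[:,2]>.075)&(P[:,2]<.095),'box')
rect(reg(290,375,160,305)&(P[:,2]>.003)&(P[:,2]<.03),'floor+rails')
rect(reg(290,375,160,305)&(P[:,2]>.055)&(P[:,2]<.08),'flange')
rect(reg(290,375,225,305)&(P[:,2]>.011)&(P[:,2]<.03),'rails')
rect(reg(290,375,160,240)&dark&(P[:,2]>.05),'tongue')
```

```text
box 1079 [528.7 304.5] [71.6 63.4] 30.949716567993164 0.08464276430123463
floor+rails 4421 [559.6 -14.9] [303.3 177.7] 0.6665011048316956 0.006127196142430957
flange 1837 [627.9 -12.6] [119.2  98.4] 0.1829538196325302 0.06387611799206394
rails 342 [501.9 -10.5] [139.1  99. ] 5.559357643127441 0.015696562227828337
tongue 210 [566.5 -13.7] [166.5   9.9] 0.6909065842628479 0.0674293793819375
```

View pics/c1.png

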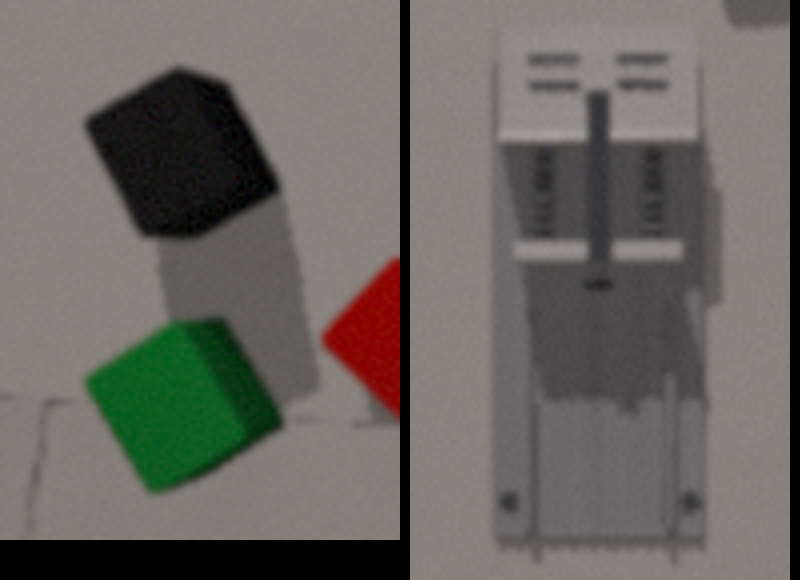

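The crop shows the black box's top face turned about 30°, with its long edge running up-left. It also shows the holder with the tongue tip at image (332,183), the bar front at row ~225, and the floor front corners at (306.8,295) and (358.8,295). Next I fit the holder frame.

Run:
```python
from h import *
b=load('top')
g=lambda x,y:(285+(x-410)/4,160+y/4)
for n,p,z in [('FL',g(497,538),.006),('FR',g(706,538),.006),('Lfar',g(496,200),.006),('tip',g(598,92),.068),('barL',g(514,261),.065),('barR',g(684,261),.065),('bp L',g(499,140),.064),('bp R',g(697,140),.064),('tongue near',g(598,255),.068),('bkL',g(499,33),.064),('bkR',g(701,33),.064),('railL',g(539,545),.016),('railR',g(671,545),.016)]:
    print(n,np.round(world(b,*p,z)[0],4),np.round(world(b,*p)[0],4))
vv,uu=np.mgrid[215:270,145:208];P=world(b,uu.ravel(),vv.ravel());q=P[(abs(P[:,2]-.085)<.006)]
# trim with std-dev box fit: search yaw minimising bounding box with 1% trimmed quantiles
best=min(((lambda t:(np.prod(np.ptp(np.quantile(t,[.01,.99],axis=0),axis=0)),np.ptp(np.quantile(t,[.01,.99],axis=0),axis=0),np.quantile(t,[.01,.99],axis=0).mean(0)))(q[:,:2]@np.array([[np.cos(a),-np.sin(a)],[np.sin(a),np.cos(a)]]))+(a,)) for a in np.radians(np.arange(0,90,.5)))
a=best[3];print(np.degrees(a),best[1],np.array([[np.cos(a),-np.sin(a)],[np.sin(a),np.cos(a)]])@best[2],q.mean(0))
```

```text
FL [0.4273 0.0361 0.006 ] [0.4273 0.0361 0.0065]
FR [ 0.4287 -0.0725  0.006 ] [ 4.284e-01 -7.280e-02  3.000e-04]
Lfar [0.6038 0.0391 0.006 ] [0.6039 0.0391 0.0051]
tip [ 0.6515 -0.0137  0.068 ] [ 0.6508 -0.0137  0.0724]
barL [0.5671 0.027  0.065 ] [0.5684 0.0276 0.049 ]
barR [ 0.5681 -0.0572  0.065 ] [ 0.5728 -0.0596  0.0067]
bp L [0.6276 0.0353 0.064 ] [0.6286 0.0356 0.0569]
bp R [ 0.6286 -0.0632  0.064 ] [ 0.6303 -0.0638  0.0514]
tongue near [ 0.5703 -0.0146  0.068 ] [ 0.5702 -0.0146  0.0696]
bkL [0.6816 0.0361 0.064 ] [0.6818 0.0362 0.0628]
bkR [ 0.6825 -0.0649  0.064 ] [ 6.945e-01 -6.800e-02  5.000e-04]
railL [0.4245 0.0139 0.016 ] [0.4238 0.0143 0.0027]
railR [ 0.4254 -0.054   0.016 ] [ 0.4248 -0.0544  0.0052]
29.000000000000004 [0.0691421  0.05936309] [0.52840242 0.30426058] [0.52834124 0.30388268 0.08468177]
```

The holder frame is about (0.547, -0.0155) with a yaw of ~1°. Rail spacing, bar width (84 mm) and tongue length all agree with the sizes given. The box is at (0.528, 0.304) with its long axis at ~30° and its top at 0.0847, as it should be. I turn the tool 44.6° and go above the box.

carry_out:
  moves:
    - [0, 0, 0, 0, 0, -1]
    - [0, 0, 0, 0, 0, -1]
    - [0, 0, 0, 0, 0, -1]
    - [0, 0, 0, 0, 0, -1]
    - [0, 0, 0, 0, 0, -1]
    - [0, 0, 0, 0, 0, -0.6]
  fingers: 87

```text
time: 0.85
ee_pos: [0.1575, 0.6046, 0.2361]
eef_rot: [-0.262, 0.965, -0.0, -0.0]
ft_force: [-0.0, -0.3, -0.4]
width: 0.0866
grip_force: 0.0
```

carry_out:
  moves:
    - [-0.36, -0.93, 0.075, 0, 0, 0]
    - [-0.36, -0.93, 0.075, 0, 0, 0]
    - [-0.36, -0.93, 0.075, 0, 0, 0]
    - [-0.36, -0.93, 0.075, 0, 0, 0]
    - [-0.36, -0.93, 0.075, 0, 0, 0]
    - [-0.36, -0.93, 0.075, 0, 0, 0]
    - [-0.36, -0.93, 0.075, 0, 0, 0]
    - [-0.36, -0.93, 0.075, 0, 0, 0]
    - [-0.36, -0.93, 0.075, 0, 0, 0]
    - [-0.36, -0.93, 0.075, 0, 0, 0]
    - [-0.36, -0.93, 0.075, 0, 0, 0]
    - [-0.36, -0.93, 0.075, 0, 0, 0]
    - [0, 0, 0, 0, 0, 0]
    - [0, 0, 0, 0, 0, 0]

```text
time: 2.6
ee_pos: [0.5308, 0.3064, 0.2001]
eef_rot: [-0.261, 0.965, 0.0, -0.0]
ft_force: [0.8, 0.5, 0.1]
width: 0.0868
grip_force: 0.0
```

Run:
```python
from h import *
c=shot('wrist','w1');s=read_state();M=R.from_quat(s['eef_rot']).as_matrix()
print(s['time'],s['ee_pos'],M,c['xyz'])
vv,uu=np.mgrid[0:480,0:640];P=world(c,uu.ravel(),vv.ravel());dk=(c['pixels'].max(-1)<60).ravel()
m=dk&(abs(P[:,2]-.085)<.008)&(np.hypot(P[:,0]-.528,P[:,1]-.304)<.06)
q=P[m];print(m.sum(),q[:,2].mean(),cv2.minAreaRect((q[:,:2]*1000).astype(np.float32)))
T=(np.array([.528,.304,.045])-s['ee_pos'])@M;print('tool delta units',T/.04)
```

```text
2.65 [0.53052429 0.30692876 0.20032362] [[-8.63563932e-01 -5.04238714e-01 -8.08873672e-04]
 [-5.04239083e-01  8.63564031e-01  3.32583544e-04]
 [ 5.30812710e-04  6.95072872e-04 -9.99999618e-01]] [0.46182193 0.2663277  0.34864503]
9196 0.08509145815799667 ((529.3633422851562, 304.7467041015625), (68.68773651123047, 59.294395446777344), 29.327041625976562)
tool delta units [ 0.0893558  -0.03410736  3.88311574]
```

View pics/w1.png

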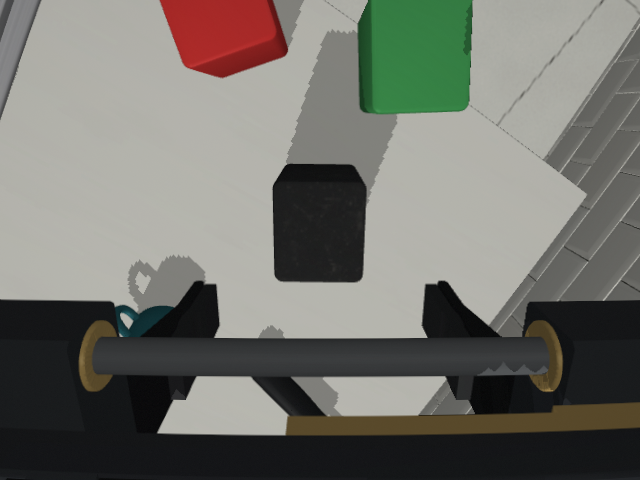

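The wrist view shows the black box centred between the fingers (top face u 273–365, v 180–282). It measures 68.7 × 59.3 mm at (0.5294, 0.3047), yaw 29.3°, and the fingers are clear of the green and red boxes. I descend and grip.

carry_out:
  moves:
    - [0.05, -0.03, 0.6, 0, 0, 0.12]
    - [0, 0, 0.7, 0, 0, 0]
    - [0, 0, 0.7, 0, 0, 0]
    - [0, 0, 0.7, 0, 0, 0]
    - [0, 0, 0.7, 0, 0, 0]
    - [0, 0, 0.4, 0, 0, 0]
    - [0, 0, 0.08, 0, 0, 0]
    - [0, 0, 0, 0, 0, 0]
    - [0, 0, 0, 0, 0, 0]

```text
time: 3.78
ee_pos: [0.5309, 0.3043, 0.0465]
eef_rot: [-0.252, 0.968, 0.0, 0.001]
ft_force: [0.5, 0.7, 0.3]
width: 0.0869
grip_force: 0.0
```

carry_out:
  moves:
    - [0, 0, 0, 0, 0, 0]
    - [0, 0, 0, 0, 0, 0]
    - [0, 0, 0, 0, 0, 0]
    - [0, 0, 0, 0, 0, 0]
    - [0, 0, 0, 0, 0, 0]
    - [0, 0, 0, 0, 0, 0]
    - [0, 0, 0, 0, 0, 0]
    - [0, 0, 0, 0, 0, 0]
  fingers: 40
  force: 45

```text
time: 4.78
ee_pos: [0.5303, 0.304, 0.0454]
eef_rot: [-0.252, 0.968, 0.0, 0.0]
ft_force: [0.2, -0.9, 2.0]
width: 0.0594
grip_force: 45.0
```

carry_out:
  moves:
    - [0, 0, -0.3, 0, 0, 0]
    - [0, 0, -0.6, 0, 0, 0]
    - [0, 0, -0.6, 0, 0, 0]
    - [0, 0, -0.6, 0, 0, 0]
    - [0, 0, -0.6, 0, 0, 0]
    - [0, 0, -0.3, 0, 0, 0.5]
    - [0, 0, 0, 0, 0, 0.6]
    - [0, 0, 0, 0, 0, 0.6]
    - [0, 0, 0, 0, 0, 0.6]
    - [0, 0, 0, 0, 0, 0.6]
    - [0, 0, 0, 0, 0, 0.6]
    - [0, 0, 0, 0, 0, 0]

```text
time: 6.28
ee_pos: [0.5303, 0.3038, 0.1658]
eef_rot: [-0.011, 1.0, 0.0, 0.0]
ft_force: [-0.5, -0.4, -1.9]
width: 0.0601
grip_force: 45.0
```

carry_out:
  moves:
    - [0.1, -0.4, 0, 0, 0, 0]
    - [0.1, -0.7, 0, 0, 0, 0]
    - [0.1, -0.7, 0, 0, 0, 0]
    - [0.1, -0.7, 0, 0, 0, 0]
    - [0.1, -0.7, 0, 0, 0, 0]
    - [0.1, -0.7, 0, 0, 0, 0]
    - [0.1, -0.7, 0, 0, 0, 0]
    - [0.1, -0.7, 0, 0, 0, 0]
    - [0.1, -0.7, 0, 0, 0, 0]
    - [0.1, -0.7, 0, 0, 0, 0]
    - [0.1, -0.7, 0, 0, 0, 0]
    - [0.1, -0.5, 0, 0, 0, 0]
    - [0, -0.1, 0, 0, 0, 0]
    - [0, 0, 0, 0, 0, 0]
    - [0, 0, 0, 0, 0, 0]
    - [0, 0, 0, 0, 0, 0]

```text
time: 8.28
ee_pos: [0.4893, -0.0164, 0.1653]
eef_rot: [-0.011, 1.0, 0.0, -0.0]
ft_force: [0.1, -0.3, -1.4]
width: 0.0599
grip_force: 45.0
```

Run:
```python
from h import *
c=shot('wrist','w2');a=shot('side');s=read_state();M=R.from_quat(s['eef_rot']).as_matrix()
print(s['time'],s['ee_pos'],M.round(4),s['ft_force'])
im=a['pixels'][:,:,::-1]
B=cv2.resize(im[150:320,240:400],None,fx=2.5,fy=2.5,interpolation=cv2.INTER_CUBIC)
w=cv2.resize(c['pixels'][:,:,::-1],(400,300),interpolation=cv2.INTER_AREA)
o=np.zeros((430,800,3),np.uint8);o[:300,:400]=w;o[:425,400:]=B;cv2.imwrite('pics/m2.png',o)
```

```text
8.375 [ 0.48925649 -0.01658884  0.16525818] [[-9.997e-01 -2.250e-02 -1.000e-04]
 [-2.250e-02  9.997e-01  1.000e-04]
 [ 1.000e-04  1.000e-04 -1.000e+00]] [ 0.19980172 -0.04794675 -0.40755791]
```

View pics/m2.png

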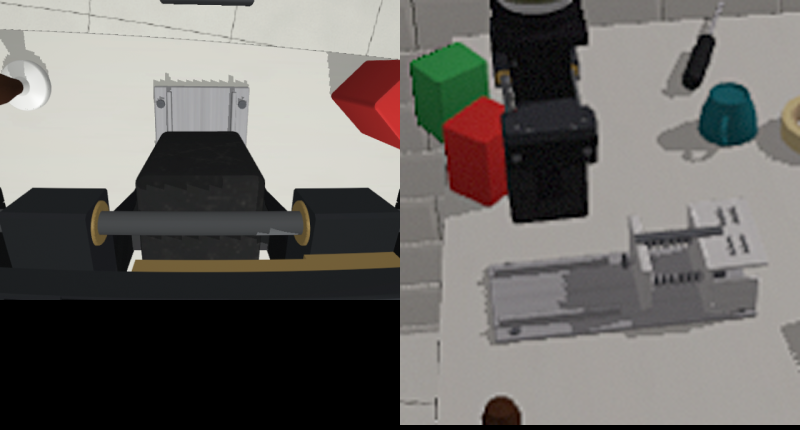

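The wrist view (half size) shows the box hanging square above the holder. The floor's front corners are at (155,88) and (248,88), and the rails at x≈168 and 233. The side view shows the box upright. I now measure the rail middle from close by.

Run:
```python
from h import *
c=load('wrist')
vv,uu=np.mgrid[110:215,220:420];P=world(c,uu.ravel(),vv.ravel())
for n,m in [('floor+',(P[:,2]>.0035)&(P[:,2]<.02)),('rails',(P[:,2]>.0125)&(P[:,2]<.02))]:
    q=P[m]
    for x in np.arange(.425,.46,.006):
        t=q[abs(q[:,0]-x)<.003]
        if len(t): print(n,x.round(3),len(t),t[:,1].min().round(4),t[:,1].max().round(4),t[:,2].mean().round(4),'x min',q[:,0].min().round(4))
im=c['pixels'][100:215,220:420,::-1];cv2.imwrite('pics/w2c.png',cv2.resize(im,None,fx=4,fy=4,interpolation=cv2.INTER_CUBIC))
```

```text
floor+ 0.431 924 -0.0705 0.0388 0.0059 x min 0.4293
floor+ 0.437 1309 -0.0708 0.0383 0.0071 x min 0.4293
floor+ 0.443 1278 -0.0708 0.0396 0.0072 x min 0.4293
floor+ 0.449 1266 -0.0702 0.0392 0.0077 x min 0.4293
floor+ 0.455 1212 -0.0704 0.0398 0.0074 x min 0.4293
rails 0.437 114 -0.0542 0.0234 0.0158 x min 0.4344
rails 0.443 124 -0.0544 0.0236 0.0159 x min 0.4344
rails 0.449 126 -0.0543 0.0231 0.016 x min 0.4344
rails 0.455 133 -0.0545 0.0238 0.0157 x min 0.4344
```

View pics/w2c.png

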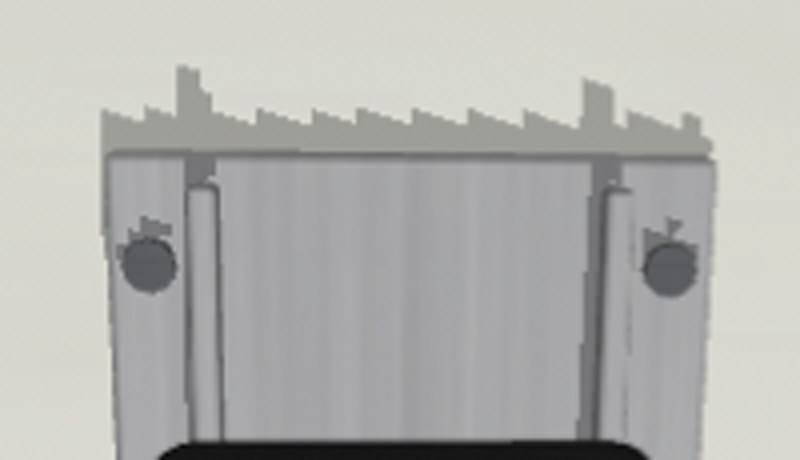

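The crop shows the rails at columns ~205 and ~617, evenly inside the floor plate. The rail middle is at y≈-0.015 at x=0.445, which agrees with the box at -0.0165 within the ±4 mm clearance. I lower the box.

carry_out:
  moves:
    - [0, 0.02, 0.3, 0, 0, 0]
    - [0, 0, 0.5, 0, 0, 0]
    - [0, 0, 0.5, 0, 0, 0]
    - [0, 0, 0.5, 0, 0, 0]
    - [0, 0, 0.4, 0, 0, 0]
    - [0, 0, 0.3, 0, 0, 0]
    - [0, 0, 0.2, 0, 0, 0]
    - [0, 0, 0.1, 0, 0, 0]
    - [0, 0, 0.02, 0, 0, 0]
    - [0, 0, 0, 0, 0, 0]
    - [0, 0, 0, 0, 0, 0]
    - [0, 0, 0, 0, 0, 0]

```text
time: 9.88
ee_pos: [0.4894, -0.0162, 0.0527]
eef_rot: [-0.011, 1.0, 0.0, 0.0]
ft_force: [-0.2, 0.6, -2.2]
width: 0.0595
grip_force: 45.0
```

carry_out:
  moves:
    - [0, 0, 0.02, 0, 0, 0]
    - [0, 0, 0, 0, 0, 0]
    - [0, 0, 0, 0, 0, 0]

```text
time: 10.25
ee_pos: [0.4892, -0.0162, 0.0517]
eef_rot: [-0.011, 1.0, 0.0, -0.0]
ft_force: [0.4, 0.8, -1.4]
width: 0.0598
grip_force: 45.0
```

carry_out:
  moves:
    - [0, 0, 0.02, 0, 0, 0]
    - [0, 0, 0, 0, 0, 0]
    - [0, 0, 0, 0, 0, 0]

```text
time: 10.62
ee_pos: [0.4893, -0.0163, 0.0514]
eef_rot: [-0.011, 1.0, 0.0, 0.0]
ft_force: [-3.3, 0.1, 5.6]
width: 0.06
grip_force: 45.0
```

carry_out:
  moves:
    - [-0.1, 0, -0.015, 0, 0, 0]
    - [-0.2, 0, 0, 0, 0, 0]
    - [-0.2, 0, 0, 0, 0, 0]
    - [-0.1, 0, 0, 0, 0, 0]
    - [0, 0, 0, 0, 0, 0]
    - [0, 0, 0, 0, 0, 0]
    - [0, 0, 0, 0, 0, 0]

```text
time: 11.5
ee_pos: [0.513, -0.0157, 0.0515]
eef_rot: [-0.011, 1.0, 0.0, -0.0]
ft_force: [0.3, -0.4, -1.1]
width: 0.0596
grip_force: 45.0
```

carry_out:
  moves:
    - [-0.1, 0, 0, 0, 0, 0]
    - [-0.1, 0, 0, 0, 0, 0]
    - [-0.1, 0, 0, 0, 0, 0]
    - [-0.1, 0, 0, 0, 0, 0]
    - [0, 0, 0, 0, 0, 0]
    - [0, 0, 0, 0, 0, 0]
    - [0, 0, 0, 0, 0, 0]

```text
time: 12.38
ee_pos: [0.5289, -0.0154, 0.0514]
eef_rot: [-0.011, 1.0, 0.0, -0.0]
ft_force: [-1.4, -0.2, -1.7]
width: 0.0596
grip_force: 45.0
```

carry_out:
  moves:
    - [-0.08, 0, 0, 0, 0, 0]
    - [-0.06, 0, 0, 0, 0, 0]
    - [-0.06, 0, 0, 0, 0, 0]
    - [0, 0, 0, 0, 0, 0]
    - [0, 0, 0, 0, 0, 0]
    - [0, 0, 0, 0, 0, 0]

```text
time: 13.12
ee_pos: [0.5369, -0.0153, 0.0514]
eef_rot: [-0.011, 1.0, 0.0, -0.0]
ft_force: [-4.4, -0.8, 0.9]
width: 0.0597
grip_force: 45.0
```

carry_out:
  moves:
    - [-0.05, 0, 0, 0, 0, 0]
    - [-0.05, 0, 0, 0, 0, 0]
    - [0, 0, 0, 0, 0, 0]
    - [0, 0, 0, 0, 0, 0]
    - [0, 0, 0, 0, 0, 0]

```text
time: 13.75
ee_pos: [0.5404, -0.0152, 0.0514]
eef_rot: [-0.011, 1.0, 0.0, -0.001]
ft_force: [-8.3, -1.1, 4.9]
width: 0.0599
grip_force: 45.0
```

carry_out:
  moves:
    - [-0.05, 0, -0.008, 0, 0, 0]
    - [0, 0, 0, 0, 0, 0]
    - [0, 0, 0, 0, 0, 0]
    - [0, 0, 0, 0, 0, 0]

```text
time: 14.25
ee_pos: [0.5421, -0.0152, 0.0515]
eef_rot: [-0.011, 1.0, 0.0, -0.001]
ft_force: [-8.3, -0.3, 1.8]
width: 0.0599
grip_force: 45.0
```

Run:
```python
from h import *
F=[]
for i in range(4):
    a=shot('side' if i%2 else 'top');s=read_state();F.append(s['ft_force'])
print(s['time'],np.mean(F,0),s['ee_pos'],s['width'])
t=load('top')['pixels'][:,:,::-1];sd=load('side')['pixels'][:,:,::-1]
A=cv2.resize(t[160:230,300:365],None,fx=6,fy=6,interpolation=cv2.INTER_CUBIC)
B=cv2.resize(sd[190:290,290:390],None,fx=4,fy=4,interpolation=cv2.INTER_CUBIC)
o=np.zeros((430,800,3),np.uint8);o[:420,:390]=A;o[:400,400:]=B;cv2.imwrite('pics/g1.png',o)
```

```text
14.45 [-7.9789321  -0.38433302  2.12333474] [ 0.54208198 -0.01516182  0.05147267] 0.05989795704629317
```

View pics/g1.png

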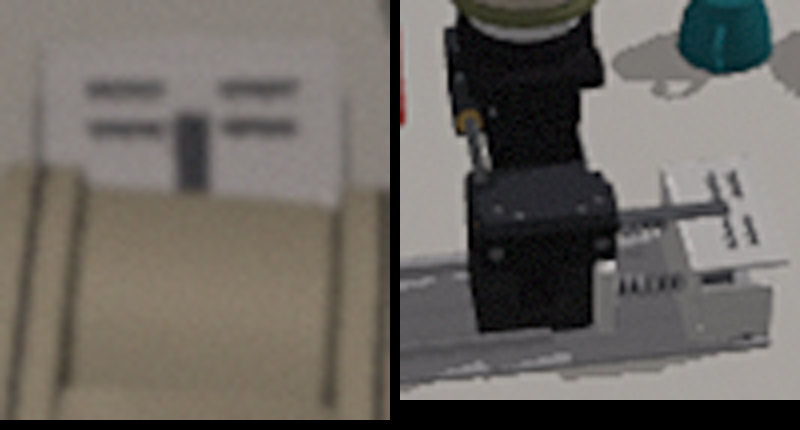

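The tongue tip is at crop row ~115, between the marks (rows ~90 and ~128) but nearer the first one, so about 8 N. That agrees with the wrist force. The box is upright and flat on the bar. I press ~2.8 mm further.

carry_out:
  moves:
    - [-0.04, 0, 0, 0, 0, 0]
    - [-0.03, 0, 0, 0, 0, 0]
    - [0, 0, 0, 0, 0, 0]
    - [0, 0, 0, 0, 0, 0]
    - [0, 0, 0, 0, 0, 0]
    - [0, 0, 0, 0, 0, 0]

```text
time: 15.2
ee_pos: [0.5444, -0.0151, 0.0515]
eef_rot: [-0.011, 1.0, 0.0, -0.002]
ft_force: [-11.6, 0.5, 5.8]
width: 0.0598
grip_force: 45.0
```

Run:
```python
from h import *
F=[]
for i in range(4):
    a=shot('side' if i%2 else 'top');s=read_state();F.append(s['ft_force'])
M=R.from_quat(s['eef_rot']).as_matrix()
print(s['time'],np.mean(F,0),s['ee_pos'],s['width'],M[:2,2],np.abs(s['joint_vel']).max())
t=load('top')['pixels'][:,:,::-1];sd=load('side')['pixels'][:,:,::-1]
A=cv2.resize(t[160:230,300:365],None,fx=6,fy=6,interpolation=cv2.INTER_CUBIC)
B=cv2.resize(sd[190:290,290:390],None,fx=4,fy=4,interpolation=cv2.INTER_CUBIC)
o=np.zeros((430,800,3),np.uint8);o[:420,:390]=A;o[:400,400:]=B;cv2.imwrite('pics/g2.png',o)
```

```text
15.4 [-11.11445307  -0.42466645   5.25714589] [ 0.54443169 -0.01512179  0.05151237] 0.06001196747021467 [-0.00354561  0.00022927] 0.0011556874043624262
```

View pics/g2.png

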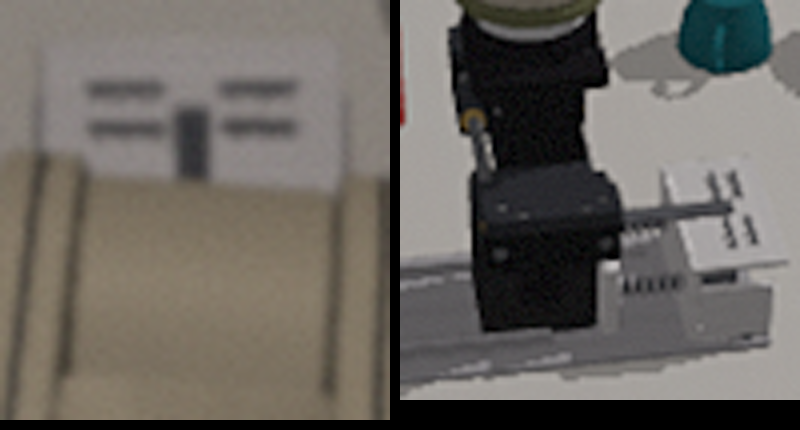

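The tip is at row ~108, half-way between the marks (90 and 128). The wrist force is 11 N including some floor friction, and everything is still. I hand the job in.

```bash
python3 -c "
from bench import r
print(r.close_job())"
```

```text
the job is handed in; nothing more can be done
None
```

I handed the job in with the box upright between the rails and still held, pressed flat on the stop bar with about 10 N; the gauge tip is midway between the marks and the bar stayed clear of its hard stop, but the close call gave no verdict.

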